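# Seat and clamp a sample cassette on a beamline stage

## Task

Slide the sample cassette gently along its slideway until it is fully home against the end stop, then screw the clamp down with its knob until the spring pad holds the cassette with about 50 newtons (30 is too loose, 80 would crack the window). The stage floats on springs, so let your hand sink with the knob as it turns and never pull it up or press it down with more than 20 newtons. Leave the other things on the bench alone and let go at the end.

Things in the scene. Friction and masses are not known exactly. Their poses are not given: they have to be found in the camera images.
- stage: fixed steel disc, 270 mm across. Origin on the bench under the screw axis; x along the slideway to the end stop, z up. Above it, a floating platform: slideway (floor at 30 mm), x = -155 to +50 mm, between rails 48 mm apart (tops at 40 mm), and a clamp bridge over it: columns at y = +-36 to 50 mm, x within 15 mm; top at 86 mm, with a 24 mm wide thread bush up to 91 mm.
- stop: dark steel end stop on the slideway, 46 mm wide, 18 mm high. Origin at the foot of its contact face, 30 mm beyond the screw axis; x points the way the cassette is pushed, so the cassette's nose comes from -x. It gives about 1 mm under 25 N; over 40 N is ramming.
- cassette_tab (a point): centre of the grip tab on the loose steel cassette (about 220 g): a plate 120 x 44 x 12 mm with a round window, in the slideway, 30 to 60 mm short of the stop. Tab: 12 mm along the slideway, 24 mm across, top 18 mm above this point; plate's underside 34 mm below it. x points along the plate to its nose, 108 mm ahead. Home, this point is 78 mm short of the screw axis.
- cassette_nose (a point): middle of the lower edge of the cassette's nose end face, which meets the stop's face; axes as for the tab.
- knob_grip (a point): point to grip the black round ribbed knob on top of the vertical clamp screw: on its axis, 9 mm below its top, 19 mm above its underside. Knob 42 mm in diameter, 28 mm high, fixed sideways. At the start this point is 138 mm above the bench, the underside 28 mm over the thread bush. At a standstill the friction part of the felt torque may fade or change sign; the clamping part stays.
- knob (a joint): angle of the clamp knob, rad, 0 at the start, growing clockwise seen from above (screwing down), up to 6.3. Each rad lowers the knob and screw 4 mm. The thread is self-locking, with a steady friction of about 0.35 N m; clamping adds 0.004 N m per newton on the pad (50 N: 0.2 N m more). After touch the pad's spring gives about 20 N per mm of travel, 80 N per rad.
- clamp_screw: vertical steel clamp screw and all it carries: the knob on top and, below the bridge, a brass spring pad 22 mm across that comes down on the plate. Origin on its axis at the knob's underside, z up. How low the pad hangs differs each time: at the start it is 3 to 10 mm above the plate, unmeasured, so its touch must be felt as a rise in turning torque.
- can: bystander: aluminium jar, 52 mm across and 75 mm high, origin at the centre of its underside
- wrench: bystander: open-ended wrench about 140 mm long lying on the bench
- brick: bystander: dark steel shielding brick 50 x 100 x 50 mm, origin at the centre of its underside
- platform (a joint): vertical give of the floating platform, m: 0 at rest, positive up. It carries slideway, stop, bridge, screw and cassette on springs of 8 N per mm, so a vertical pull or push of 20 N on anything it carries moves it 2.5 mm. Clamping does not load it.
Things that resemble listed ones, but are neither listed nor needed, are in the scene too. Of the things that look like the part that bears cassette_tab, the middle-sized one is meant.

How it is judged:
On the way, in this order (a step that is already met when the one before it is completed fails the run):
1. the cassette is home against the stop, before the pad is down on it (x of cassette_nose in the frame of stop above -0.002 m and contact force between clamp_screw and cassette below 2 N), for 0.2 s.
2. the pad is screwed down on the cassette with more than 30 N (contact force between clamp_screw and cassette above 30 N), for 0.3 s.
At the end, for the whole second after the job is handed in: the cassette's nose is within 2 mm of the stop's face, the plate lies flat in the slideway (within 0.03 rad), the clamp pad presses it with 30 to 80 N and stays there, and the knob has been let go (x of cassette_nose in the frame of stop above -0.002 m and contact force between clamp_screw and cassette between 30 and 80 N and angle between cassette_nose's own z axis and vertical below 0.03 rad and linear speed of clamp_screw below 0.002 m/s); the robot touches nothing.
It fails at once if the clamp pad presses the cassette with more than 80 N (contact force between clamp_screw and cassette above 80 N).
It fails at once if the cassette is rammed against the stop with more than 40 N (contact force between cassette and stop above 40 N).
It fails at once if the floating platform is pulled up or pushed down by more than 2.5 mm (20 N) (value of joint platform above 0.0025 m or value of joint platform below -0.0025 m).
It fails at once if a bystander is moved by more than 20 mm (distance of any of can, wrench, brick from where it was at the start of the episode above 0.02 m).
It also fails if it takes over 72 s, if anything falls off the work surface, if the arm or the gripper's body presses on something with over 40 N, if the wrist force passes 120 N, or if a joint passes its speed limit or range.

## Robot

A 7-joint arm with a two-finger parallel gripper is mounted at the origin on the work surface. World frame = base frame: x ahead of the robot, y to its left, z up, the work surface at z = 0. Lengths are in m, angles in rad, forces in N, time in s.
With the tool pointing down it reaches from about 0.375 to 0.925 m from the base axis. Payload 3.1 kg.
Tool frame: the origin (TCP) lies between the finger pads; the fingertips stand 19 mm ahead of it and the grasp point (between the pads) is the TCP; z points along the fingers, y is the direction in which the jaws open and shut (so a half turn about z gives the same grasp; the last joint's range is limited). The gripper opens to 85 mm and grips with 20 to 120 N. Pads are 22 mm wide; open, the fingers measure 114 mm over their backs; the gripper's body (76 mm by 85 mm) begins 54 mm behind the grasp point. The pads swing forward as they close: fully open they stand 13 mm farther back than shut.
Start: joints at [1.035, 0.383, 0.044, 1.598, -0.018, 1.161, -0.05], TCP at [0.276, -0.589, 0.25] pointing down, gripper open.
Joint ranges: [-2.61, 2.61], [-0.41, 2.15], [-1.48, 1.57], [0, 2.5], [-1.57, 4.71], [0.05, 1.97], [-2.85, 2.85]. Speed limits (rad/s): [2.79, 2.79, 3.14, 3.14, 3.14, 3.14, 3.14].

## Interface

Orientations are given as a unit quaternion [x, y, z, w].
In Python, from bench import move_ptp, movel, move_j, move_gripper, pause, inverse_kinematics, read_camera, camera_params, MotionError, sign_off, look_for, tip_of, read_time_s, read_qpos, read_joint_vel, read_effort, read_eef_pos, read_tcp_rot, read_ft_force, read_ft_torque, read_finger_gap gives the robot as it stands. Calls block until the motion is done:
- move_ptp(position, orientation): joint-space move of the TCP to a pose.
- movel(position, orientation=None, speed=0.15): straight line of the TCP; orientation=None keeps the orientation; speed is the mean speed in m/s.
- move_j(angles): joint-space move.
- move_gripper(opening, effort=None): finger opening in m; effort is the grip in N (None keeps the last); returns when the fingers have stopped.
- pause(seconds).
- inverse_kinematics(position, orientation): joint angles nearest the present ones, or None.
- read_camera(name): name is "side" or "top"; returns the picture (384x512x3 uint8, red, green, blue); there is no depth.
- camera_params(name): a dict with "K" (3x3 intrinsics, pixels), "camera_from_world" (4x4, takes a point from world to camera coordinates). Camera axes: x right, y down, z forward; pixel columns grow to the right and rows downward; lengths in m; the calibration is good to about 2 mm. A picture is of the moment at which its call begins. camera_params takes no time and is no camera call.
A pose or a line that the arm cannot do raises MotionError and nothing moves.
- sign_off(): hands the job in, once; it reports no verdict.
Trained networks look in the newest picture that a camera, given by its name, has taken for a name from the list of things; names that differ only in an ending like _2 or _b are one class to them, and where a whole thing is asked for, a point or a joint stands for the part that bears it (a point fixed in the world has none). Each returns a list of dicts, best first, with "confidence" (0 to 1); they miss things now and then, are a little off and sometimes report something else, mostly with a low value. They report only what shows in the picture. A call takes as long as a camera call. They do not tell look-alikes from the thing itself.
- look_for(camera, name): "at" ([column, row] in pixels, amid what is visible of it).
- tip_of(camera, name): "at" ([column, row] in pixels: a listed point, or the origin of a listed thing).
Readings, each from a call of its own:
- read_time_s(): time.
- read_qpos(): joint angles.
- read_joint_vel(): joint speeds.
- read_effort(): joint torques, N m.
- read_eef_pos(): TCP position.
- read_tcp_rot(): TCP orientation.
- read_ft_force(): force on the tool from outside, world axes, zero at the start.
- read_ft_torque(): the same for the moment, N m.
- read_finger_gap(): finger opening in m.
Only numpy, scipy, OpenCV 4.12 (cv2) and the standard library are available. Lean on these libraries where they do the work, as an engineer would, in place of code of your own. Each camera call takes 0.05 s, during which the arm holds its last target.

## Working session

There is one attempt and no reset: what is moved stays moved. The work goes in short steps, each a Python script; the robot and the scene stay as the last script left them, time stands still between calls to the robot, and variables do not carry over. Pictures are saved under pics/ and viewed, and the job is handed in when it is done.

```bash
ls; mkdir -p pics
python3 - <<'E'
from bench import *
import cv2,numpy as np
print(read_time_s(), read_tcp_rot(), read_eef_pos(), read_ft_force())
for c in ("side","top"):
    im=read_camera(c); cv2.imwrite(f"pics/{c}0.png",im[:,:,::-1])
    p=camera_params(c); print(c,np.round(p["K"],1).tolist(),np.round(p["camera_from_world"],4).tolist())
    for n in ("stage","stop","cassette_tab","cassette_nose","knob_grip","clamp_screw","can","wrench","brick"):
        print(n,"look",[(np.round(d["at"]).tolist(),round(d["confidence"],2)) for d in look_for(c,n)],"tip",[(np.round(d["at"],1).tolist(),round(d["confidence"],2)) for d in tip_of(c,n)])
print(read_time_s())
E
```

```text
pics
0.0 [ 9.76120345e-01  2.17226409e-01 -3.58297970e-04 -1.27713641e-03] [ 0.27519272 -0.58786339  0.24887914] [ 0.10931923 -1.44763794 -0.30672012]
side [[462.9, 0.0, 257.8], [0.0, 462.9, 200.2], [0.0, 0.0, 1.0]] [[-0.7861, -0.6178, -0.0185, 0.4593], [-0.3852, 0.5132, -0.7669, 0.2722], [0.4833, -0.5958, -0.6414, 0.888], [0.0, 0.0, 0.0, 1.0]]
stage look [([257.0, 232.0], 0.81), ([176.0, 233.0], 0.64)] tip [([248.8, 218.5], 0.72)]
stop look [] tip []
cassette_tab look [([261.0, 222.0], 0.91), ([176.0, 200.0], 0.58), ([278.0, 347.0], 0.56)] tip [([305.4, 351.8], 0.88), ([186.6, 192.5], 0.82), ([277.2, 222.3], 0.56)]
cassette_nose look [([267.0, 219.0], 0.95), ([176.0, 201.0], 0.79), ([196.0, 261.0], 0.72), ([256.0, 230.0], 0.23)] tip [([241.0, 327.3], 0.89), ([163.5, 209.4], 0.73), ([246.2, 211.0], 0.64)]
knob_grip look [([246.0, 174.0], 0.53), ([267.0, 222.0], 0.52)] tip [([245.7, 172.4], 0.8)]
clamp_screw look [([248.0, 178.0], 0.75)] tip [([250.0, 181.8], 0.78)]
can look [([195.0, 262.0], 0.81)] tip [([196.1, 270.7], 0.89)]
wrench look [([305.0, 183.0], 0.51)] tip [([308.5, 182.4]
[... 394 characters left out ...]
([177.0, 285.0], 0.88), ([283.0, 201.0], 0.85)] tip [([277.3, 105.3], 0.87), ([276.6, 219.8], 0.82), ([175.4, 311.4], 0.56)]
cassette_nose look [([280.0, 202.0], 0.89), ([177.0, 286.0], 0.62), ([265.0, 104.0], 0.56)] tip [([247.7, 103.5], 0.96), ([176.7, 255.4], 0.78), ([286.8, 177.9], 0.61)]
knob_grip look [([290.0, 167.0], 0.66)] tip [([290.1, 165.9], 0.72)]
clamp_screw look [([292.0, 168.0], 0.62)] tip [([293.5, 168.6], 0.66)]
can look [([205.0, 182.0], 0.85), ([374.0, 192.0], 0.5)] tip [([204.8, 183.7], 0.68)]
wrench look [([370.0, 193.0], 0.86)] tip [([291.2, 165.4], 0.7), ([370.4, 195.0], 0.66)]
brick look [([219.0, 147.0], 0.83)] tip [([220.7, 146.5], 0.9), ([287.1, 178.4], 0.54)]
1.9
```

Run:
```python
import cv2
for c,(x0,y0,x1,y1) in {"side":(130,130,390,390),"top":(150,70,400,320)}.items():
    im=cv2.imread(f"pics/{c}0.png")
    cv2.imwrite(f"pics/{c}0z.png",cv2.resize(im[y0:min(y1,384),x0:x1],None,fx=2.3,fy=2.3,interpolation=cv2.INTER_CUBIC))
```

```text
(no output)
```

View pics/side0z.png

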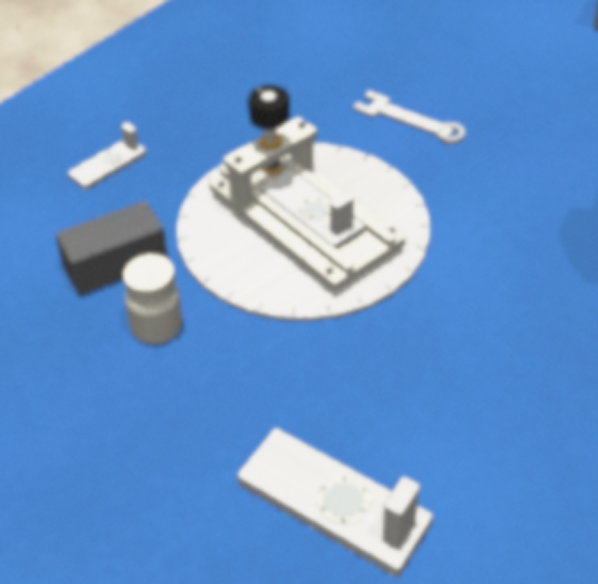

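View pics/top0z.png

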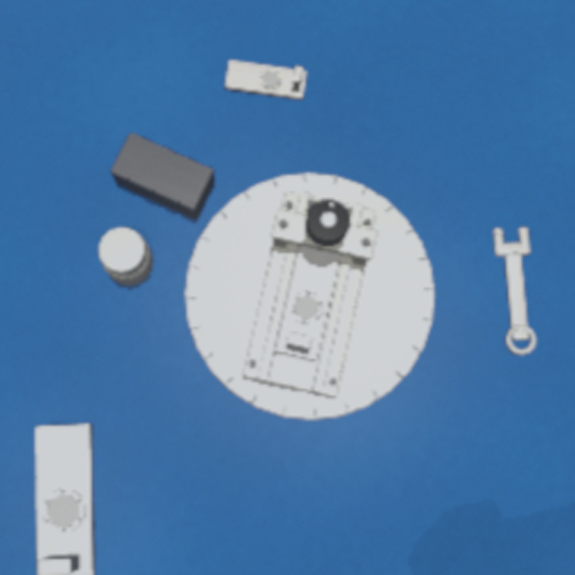

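View pics/top0.png

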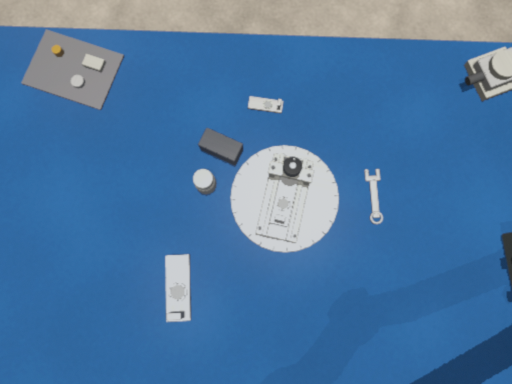

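Candidates for the cassette are the small plate at top (266,105), the plate in the slideway at top (283,201), and the large plate at top (177,287). By size and description I choose the middle one, in the slideway. Next I fit the stage pose and check it by overlay.

```bash
cat > h.py <<'E'
from bench import *
import numpy as np, cv2
from scipy.optimize import least_squares
from scipy.spatial.transform import Rotation as R
CP={c:camera_params(c) for c in("side","top")}
def proj(c,P):
    P=np.atleast_2d(P); T=CP[c]["camera_from_world"]; q=P@T[:3,:3].T+T[:3,3]; q=q@CP[c]["K"].T
    return q[:,:2]/q[:,2:]
def S2W(p,x,y,yaw):
    p=np.atleast_2d(np.array(p,float)); r=R.from_euler('z',yaw).as_matrix(); return p@r.T+[x,y,0]
E
cat > fit.py <<'E'
from h import *
obs=[("side","k",(245.7,172.4)),("top","k",(290.1,165.9)),("side","t",(277.2,222.3)),("top","t",(276.6,219.8)),("side","n",(246.2,211)),("top","n",(286.8,177.9)),("side","s",(250,181.8)),("top","s",(293.5,168.6)),("side","o",(248.8,218.5)),("top","o",(288,180.7))]
def pts(v):
    x,y,w,tx=v
    return {"k":S2W([0,0,.138],x,y,w),"s":S2W([0,0,.119],x,y,w),"o":S2W([0,0,0],x,y,w),"t":S2W([tx,0,.064],x,y,w),"n":S2W([tx+.108,0,.03],x,y,w)}
def f(v):
    P=pts(v); return np.concatenate([proj(c,P[k])[0]-u for c,k,u in obs])
r=least_squares(f,[.6,-.05,0,-.12],loss="soft_l1"); print(r.x, np.round(r.fun.reshape(-1,2),1).tolist())
v=r.x
np.save("v.npy",v)
E
cat > ov.py <<'E'
from h import *
import sys
v=np.load(sys.argv[1]); tag=sys.argv[2]; x,y,w,tx=v
def L(im,c,ps,col,F,o):
    q=((proj(c,S2W(ps,x,y,w))-o+.5)*F).astype(int); cv2.polylines(im,[q],False,col,1)
box=lambda x0,x1,y0,y1,z:[[x0,y0,z],[x1,y0,z],[x1,y1,z],[x0,y1,z],[x0,y0,z]]
a=np.linspace(0,6.2832,40)
circ=lambda r,z,cx=0:[[cx+r*np.cos(t),r*np.sin(t),z] for t in a]
for c,o,s in(("side",(190,140),150),("top",(220,130),140)):
    F=4; im=cv2.imread(sys.argv[3]+f"{c}.png" if len(sys.argv)>3 else f"pics/{c}0.png")[o[1]:o[1]+s,o[0]:o[0]+s]
    im=cv2.resize(im,None,fx=F,fy=F,interpolation=cv2.INTER_CUBIC); o=np.array(o)
    L(im,c,circ(.021,.147),(0,0,255),F,o);L(im,c,circ(.021,.119),(0,0,255),F,o)
    L(im,c,box(-.015,.015,-.05,.05,.086),(0,255,0),F,o)
    for sg in(1,-1): L(im,c,[[-.155,sg*.024,.04],[.05,sg*.024,.04]],(255,0,0),F,o)
    L(im,c,box(tx-.006,tx+.006,-.012,.012,.082),(0,0,255),F,o)
    L(im,c,box(tx-.012,tx+.108,-.022,.022,.042),(255,0,255),F,o)
    cv2.imwrite(f"pics/ov_{tag}_{c}.png",im)
E
python3 fit.py; python3 ov.py v.npy a
```

```text
[ 0.6038548   0.01434123 -0.23216359 -0.11175366] [[0.6, 2.6], [1.0, 0.9], [-0.2, 0.9], [0.7, -0.8], [2.5, -0.4], [1.1, 0.4], [-3.4, -0.4], [-2.9, 0.1], [-0.6, 0.2], [-0.4, -1.4]]
```

```bash
python3 -c "
import cv2,numpy as np
a=cv2.imread('pics/ov_a_side.png');b=cv2.imread('pics/ov_a_top.png')
"
```

```text
(no output)
```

View pics/ov_a_side.png

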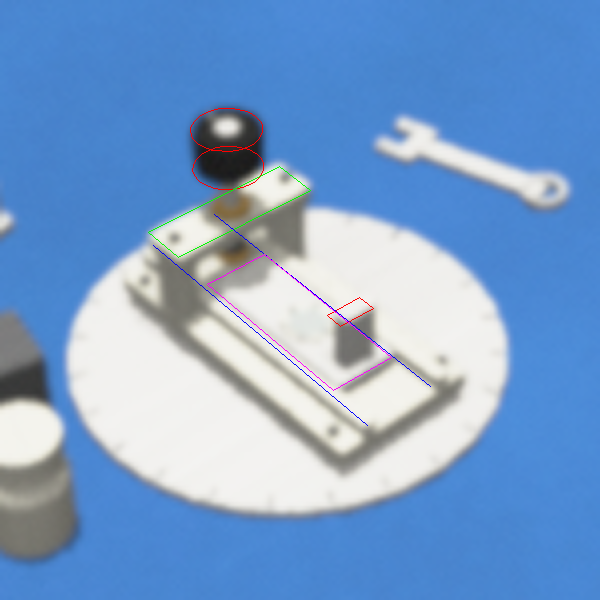

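View pics/ov_a_top.png

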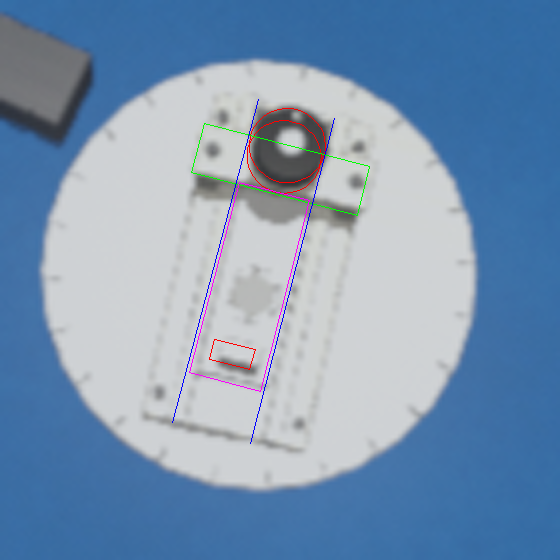

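Run:
```python
import cv2,numpy as np
a=cv2.imread("pics/side0.png")[160:265,215:310]; b=cv2.imread("pics/top0.png")[150:250,250:320]
def up(i,f):
    o=cv2.resize(i,None,fx=f,fy=f,interpolation=cv2.INTER_CUBIC).astype(float); o=np.clip((o-60)*1.3,0,255)
    return o.astype(np.uint8)
cv2.imwrite("pics/zs.png",up(a,5.5));cv2.imwrite("pics/zt.png",up(b,6))
```

```text
(no output)
```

View pics/zs.png

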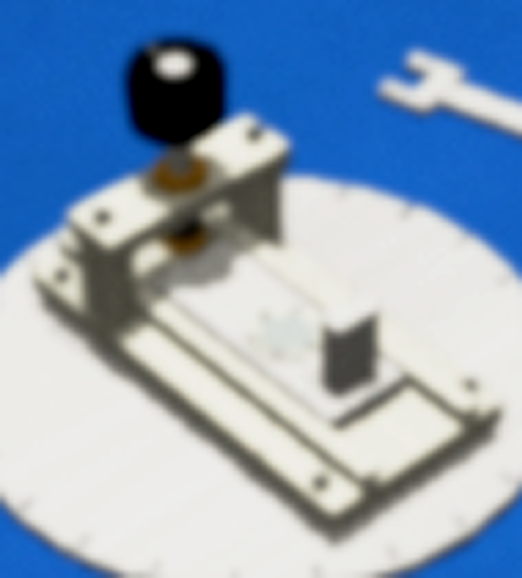

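View pics/zt.png

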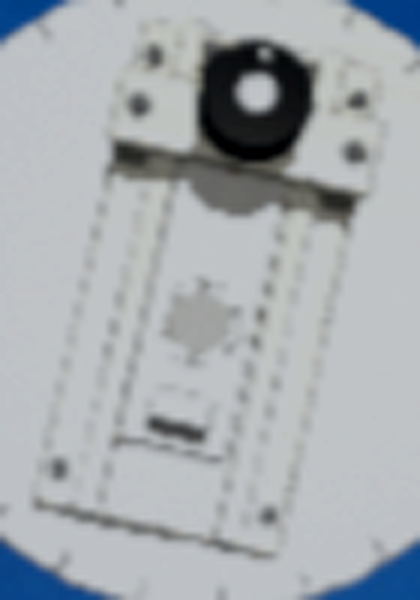

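```bash
cat > fit2.py <<'E'
from h import *
s=lambda a:np.array(a)/5.5+[215,160]-.4
t=lambda a:np.array(a)/6+[250,150]-.4
O=[("side","b+",s((102,217))),("side","b-",s((254,134))),("side","r+",s((320,484))),("side","r-",s((471,385))),("side","f+",s((63,276))),
("top","b+",t((140,104))),("top","b-",t((355,152))),("top","r+",t((58,468))),("top","r-",t((268,515))),("top","f+",t((153,55))),("top","f-",t((357,98))),
("side","tl",s((324,330))),("side","tr",s((376,316))),("top","tl",t((150,418))),("top","tr",t((205,434))),
("side","pl",s((335,420))),("side","pr",s((405,378))),("top","pl",t((115,438))),("top","pr",t((222,460))),
("side","cap",s((175,65))),("top","cap",t((257,90)))]
def pts(v):
    x,y,w,tx,b,g,h,h2=v[:8]; dt=v[8:10]
    m=lambda p:S2W(p,x,y,w)
    return {"b+":m([0,b,.086]),"b-":m([0,-b,.086]),"r+":m([h,g,.04]),"r-":m([h,-g,.04]),"f+":m([h2,g,.04]),"f-":m([h2,-g,.04]),
    "tl":m([tx-.006,.012,.082]),"tr":m([tx-.006,-.012,.082]),"pl":m([tx-.012,.022,.042]),"pr":m([tx-.012,-.022,.042]),"cap":m([0,0,.147])}
def f(v):
    P=pts(v); out=[]
    for c,k,u in O:
        d=proj(c,P[k])[0]-u
        if c=="side": d=d+v[8:10]
        else: d=d+v[10:12]
        out.append(d)
    return np.concatenate(out+[v[8:]/1.0])
r=least_squares(f,[.604,.014,-.2,-.112,.043,.04,-.14,.03,0,0,0,0],loss="soft_l1")
print(np.round(r.x,4))
for o,e in zip(O,r.fun[:-4].reshape(-1,2)): print(o[:2],np.round(e,1))
np.save("v2.npy",r.x[:4])
E
python3 fit2.py; python3 ov.py v2.npy b
```

```text
[ 0.6058  0.0127 -0.2052 -0.1126  0.0429  0.0429 -0.1427  0.0314  0.0873
  0.5848  0.2859 -0.3197]
('side', 'b+') [-0.3  0.7]
('side', 'b-') [-0.3  1. ]
('side', 'r+') [-0.1 -1.7]
('side', 'r-') [-0. -1.]
('side', 'f+') [ 0.  -1.9]
('top', 'b+') [-0.2 -0.3]
('top', 'b-') [-0.2 -0. ]
('top', 'r+') [-0.6  0.2]
('top', 'r-') [-0.5  0.7]
('top', 'f+') [ 0.2 -0. ]
('top', 'f-') [0.3 0.7]
('side', 'tl') [2.4 1. ]
('side', 'tr') [ 0.8 -1.2]
('top', 'tl') [-0.5 -0.3]
('top', 'tr') [ 0.5 -0.6]
('side', 'pl') [-1.2  0.8]
('side', 'pr') [ 0.2 -0.3]
('top', 'pl') [ 0.2 -0.2]
('top', 'pr') [0.4 0.3]
('side', 'cap') [-0.4  0.4]
('top', 'cap') [-0.1  0.1]
```

View pics/ov_b_side.png

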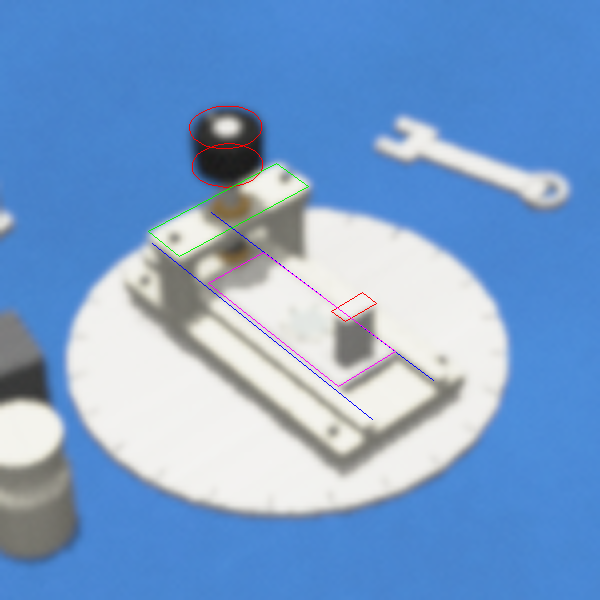

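View pics/ov_b_top.png

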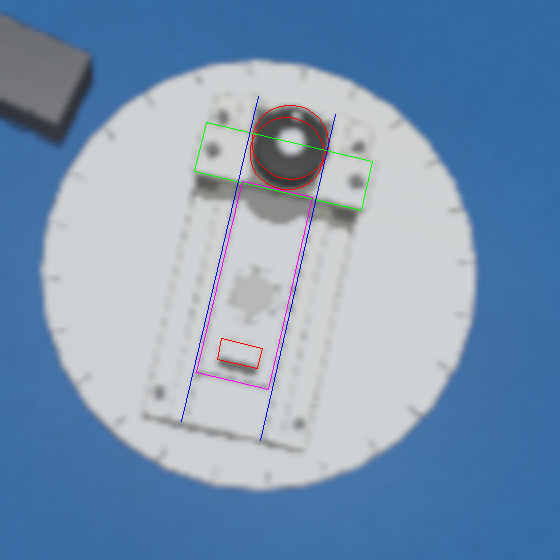

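The overlay agrees to about 2 mm: the stage is at (0.606, 0.013) with yaw -0.205. The tab sits 113 mm short of the axis, so 35 mm of travel remain, which is within the stated 30–60. I'll push it with shut fingers behind the tab.

```bash
cat >> h.py <<'E'
X,Y,W,TX=np.load("v2.npy") if __import__("os").path.exists("v2.npy") else (0,0,0,0)
def qd(a): return [float(np.cos(a/2)),float(np.sin(a/2)),0.,0.]
def P(sx,sy,z): return S2W([sx,sy,z],X,Y,W)[0].tolist()
def fs(): # force in stage axes
    return R.from_euler('z',-W).apply(read_ft_force())
E
python3 - <<'E'
from h import *
for a in (W,W+np.pi,W-np.pi):
    q=inverse_kinematics(P(TX-.037,0,.069),qd(a)); print(None if q is None else np.round(q,2))
t=read_time_s()
move_gripper(0.0,40)
move_ptp(P(TX-.037,0,.2),qd(W)); 
print(read_time_s()-t,fs()); 
movel(P(TX-.037,0,.069),speed=.12)
print(read_time_s()-t,read_finger_gap(),read_eef_pos(),P(TX-.037,0,.069),fs(),read_ft_torque())
for c in("side","top"): cv2.imwrite(f"pics/p1{c}.png",read_camera(c)[:,:,::-1])
a=cv2.imread("pics/p1side.png")[130:280,190:340];b=cv2.imread("pics/p1top.png")[130:280,220:370]
cv2.imwrite("pics/p1.png",cv2.resize(np.hstack([a,b]),(800,400),interpolation=cv2.INTER_CUBIC))
E
```

```text
[ 0.25  0.34 -0.48  2.15  0.24  0.7  -2.17]
[ 0.51  0.41 -0.77  2.14  0.42  0.75  0.83]
[ 0.51  0.41 -0.77  2.14  0.42  0.75  0.83]
3.1167000000000002 [ 0.86941103 -0.20164322 -0.1667922 ]
4.3583 -0.00011711197245252698 [0.46014466 0.04333089 0.06966683] [0.45936715164635866, 0.04322063579858731, 0.069] [ 0.05932023  0.63104465 -0.25309039] [-0.01958865 -0.02876113  0.00184522]
```

View pics/p1.png

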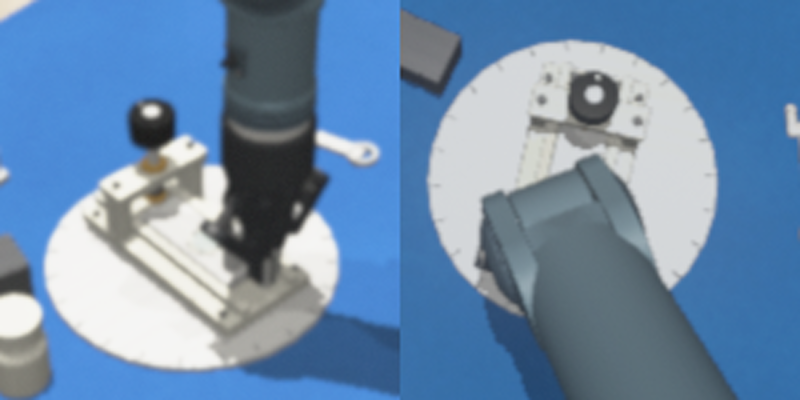

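The fingers are shut behind the tab, in line with the slideway. Now I push in small steps with force checks.

Run:
```python
from h import *
import time
t=read_time_s()
def rd(n=4):
    return np.mean([fs() for _ in range(n)],0)
b=rd(); print("base",b, read_time_s()-t)
sx=TX-.037; hit=0
while sx<-.088:
    st=.004 if sx<-.108 else .001
    sx+=st
    movel(P(sx,0,.069),speed=.03 if st>.002 else .02)
    f=rd()-b
    print(round(sx,4),np.round(f,1),round(read_time_s()-t,2))
    if f[0]<-6: break
```

```text
base [0.78279226 0.47342577 0.81785248] 0.0
-0.1456 [-0.7 -0.2 -0.9] 0.28
-0.1416 [-0.7 -0.1 -0.6] 0.57
-0.1376 [ 0.1 -0.3 -0.8] 0.85
-0.1336 [-1.2 -0.7 -0.7] 1.13
-0.1296 [-1.2 -0.4 -0.8] 1.42
-0.1256 [-2.5 -0.6 -1.3] 1.7
-0.1216 [-1.5  0.  -1.6] 1.98
-0.1176 [-1.1 -0.7 -0.9] 2.27
-0.1136 [-1.7 -0.9 -0.4] 2.55
-0.1096 [-2.  -0.7 -1. ] 2.83
-0.1056 [-1.9  0.5  0.2] 3.12
-0.1046 [-2.7 -0.2 -0.5] 3.37
-0.1036 [-4.2 -1.3  1.2] 3.62
-0.1026 [-2.3 -0.7  1. ] 3.87
-0.1016 [-2.4 -0.  -0. ] 4.12
-0.1006 [-3.7 -1.4 -0.4] 4.37
-0.0996 [-3.3 -1.   0.8] 4.62
-0.0986 [-3.1 -0.2 -1. ] 4.87
-0.0976 [-3.1 -0.9  0.1] 5.12
-0.0966 [-2.8 -0.7  0.7] 5.37
-0.0956 [-3.3 -0.8 -0.3] 5.62
-0.0946 [-4.6 -0.6  0.9] 5.87
-0.0936 [-6.8 -1.5  2.4] 6.12
```

Run:
```python
from h import *
for sx in (-.0931,-.0926,-.0921):
    movel(P(sx,0,.069),speed=.02); pause(.1); f=fs()-[.78,.47,.82]; print(sx,np.round(f,1))
    if f[0]<-11: break
pause(.15)
movel(P(-.12,0,.069),speed=.08); movel(P(-.12,0,.21),speed=.25)
move_gripper(.085)
# IK options for knob grip yaw
z=.138
for a in np.arange(-3.2,3.2,.2):
    q=inverse_kinematics(P(0,0,z),qd(a)); print(round(a,2), None if q is None else np.round(q,2).tolist())
print(read_time_s())
```

```text
-0.0931 [-7.6 -1.8  2.7]
-0.0926 [-8.6  0.   3.7]
-0.0921 [-8.1  0.   4.5]
-3.2 [0.8, 0.82, -1.25, 1.76, 0.84, 1.21, 0.83]
-3.0 [0.8, 0.82, -1.25, 1.76, 0.84, 1.21, 1.03]
-2.8 [0.8, 0.82, -1.25, 1.76, 0.84, 1.21, 1.23]
-2.6 [0.8, 0.82, -1.25, 1.76, 0.84, 1.21, 1.43]
-2.4 [0.8, 0.82, -1.25, 1.76, 0.84, 1.21, 1.63]
-2.2 [0.8, 0.82, -1.25, 1.76, 0.84, 1.21, 1.83]
-2.0 [0.8, 0.82, -1.25, 1.76, 0.84, 1.21, 2.03]
-1.8 [-1.0, 0.95, 1.37, 1.84, -1.0, 1.25, -2.69]
-1.6 [-0.8, 0.6, 0.93, 1.83, -0.56, 1.0, -2.81]
-1.4 [-0.48, 0.46, 0.48, 1.82, -0.26, 0.93, -2.85]
-1.2 [-0.13, 0.42, 0.04, 1.8, -0.02, 0.92, -2.84]
-1.0 [0.24, 0.46, -0.41, 1.78, 0.22, 0.95, -2.83]
-0.8 [0.28, 0.47, -0.46, 1.78, 0.25, 0.95, -2.65]
-0.6 [0.3, 0.47, -0.48, 1.78, 0.26, 0.96, -2.46]
-0.4 [0.31, 0.47, -0.5, 1.78, 0.27, 0.96, -2.27]
-0.2 [0.32, 0.48, -0.51, 1.78, 0.28, 0.96, -2.07]
0.0 [0.34, 0.48, -0.53, 1.78, 0.29, 0.96, -1.88]
0.2 [0.35, 0.48, -0.55, 1.78, 0.3, 0.97, -1.69]
0.4 [0.36, 0.49, -0.57, 1.78, 0.31, 0.97, -1.5]
0.6 [0.38, 0.49, -0.58, 1.77, 0.32, 0.97, -1.31]
0.8 [0.4, 0.5, -0.61, 1.77, 0.34, 0.98, -1.12]
1.0 [0.42, 0.51, -0.64, 1.77, 0.36, 0.98, -0.93]
1.2 [0.44, 0.51, -0.67, 1.77, 0.37, 0.99, -0.74]
1.4 [0.46, 0.52, -0.7, 1.77, 0.39, 0.99, -0.56]
1.6 [0.48, 0.53, -0.73, 1.77, 0.41, 1.0, -0.37]
1.8 [0.51, 0.54, -0.76, 1.77, 0.43, 1.0, -0.19]
2.0 [0.53, 0.55, -0.79, 1.77, 0.46, 1.01, -0.0]
2.2 [0.55, 0.57, -0.82, 1.77, 0.48, 1.02, 0.18]
2.4 [0.57, 0.58, -0.85, 1.77, 0.5, 1.03, 0.36]
2.6 [0.6, 0.59, -0.88, 1.76, 0.53, 1.04, 0.55]
2.8 [0.62, 0.61, -0.92, 1.76, 0.55, 1.05, 0.73]
3.0 [0.8, 0.82, -1.25, 1.76, 0.84, 1.21, 0.74]
15.675
```

```bash
python3 - <<'E'
from h import *
t=read_time_s()
move_ptp(P(0,0,.23),qd(-2.4)); print(read_time_s()-t,np.round(read_qpos(),2))
for c in("side","top"): cv2.imwrite(f"pics/p2{c}.png",read_camera(c)[:,:,::-1])
for n in ("cassette_tab","knob_grip"):
    print(n,[(np.round(d["at"],1).tolist(),round(d["confidence"],2)) for d in tip_of("side",n)])
a=cv2.imread("pics/p2side.png")[130:280,190:340];b=cv2.imread("pics/p2top.png")[130:280,220:370]
cv2.imwrite("pics/p2.png",cv2.resize(np.hstack([a,b]),(800,400),interpolation=cv2.INTER_CUBIC))
np.save("v3.npy",[X,Y,W,-.078]); print(proj("side",P(-.078,0,.064)))
E
python3 ov.py v3.npy c pics/p2
```

```text
3.1499999999999986 [ 0.81  0.65 -1.24  1.69  0.64  1.28  1.75]
cassette_tab [([302.6, 351.4], 0.98), ([185.4, 191.2], 0.85), ([264.2, 215.7], 0.6)]
knob_grip [([248.9, 169.6], 0.63)]
[[268.07856467 214.59690931]]
```

View pics/ov_c_side.png

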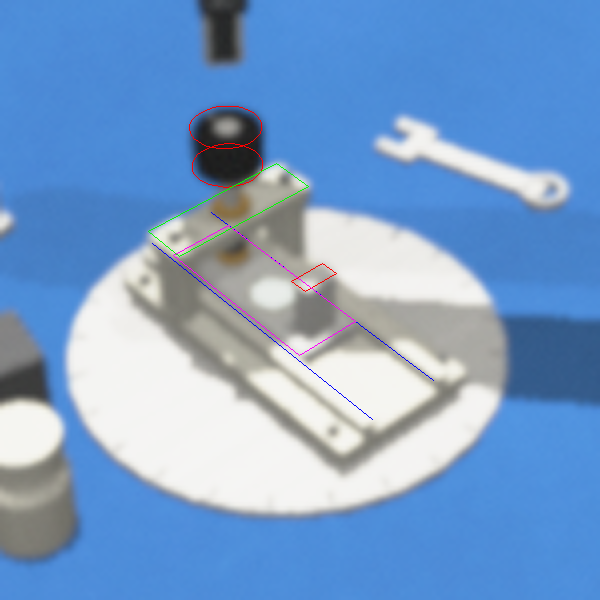

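View pics/p2.png

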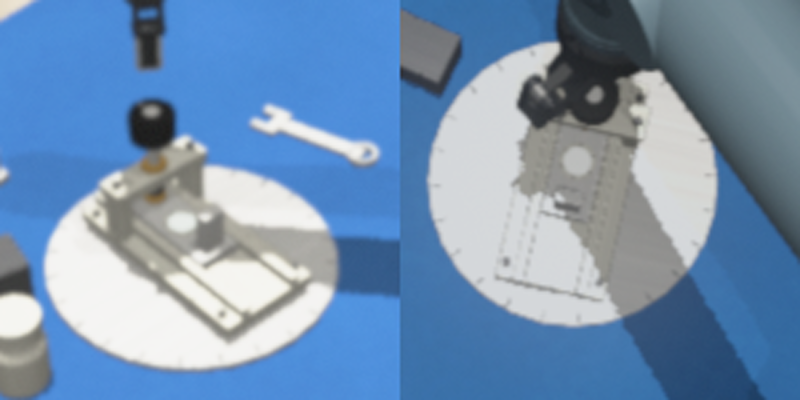

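Run:
```python
from h import *
a=cv2.imread("pics/top0.png")[150:250,250:320]; b=cv2.imread("pics/p2top.png")[150:250,250:320]
im=np.hstack([a,b]); cv2.imwrite("pics/z3.png",cv2.resize(im,None,fx=5.7,fy=5.7,interpolation=cv2.INTER_CUBIC))
for tx in(TX,-.08,-.078,-.076):
    print(tx,[((proj("top",P(*p))[0]-[250,150]+.4)*5.7).round().tolist() for p in((tx-.006,.012,.082),(tx-.006,-.012,.082),(tx-.012,.022,.042),(tx-.012,-.022,.042))])
```

```text
-0.11262046603669158 [[138.0, 397.0], [196.0, 411.0], [109.0, 417.0], [211.0, 441.0]]
-0.08 [[156.0, 319.0], [214.0, 333.0], [127.0, 341.0], [229.0, 365.0]]
-0.078 [[157.0, 314.0], [215.0, 328.0], [128.0, 337.0], [230.0, 361.0]]
-0.076 [[158.0, 310.0], [216.0, 323.0], [129.0, 332.0], [231.0, 356.0]]
```

View pics/z3.png

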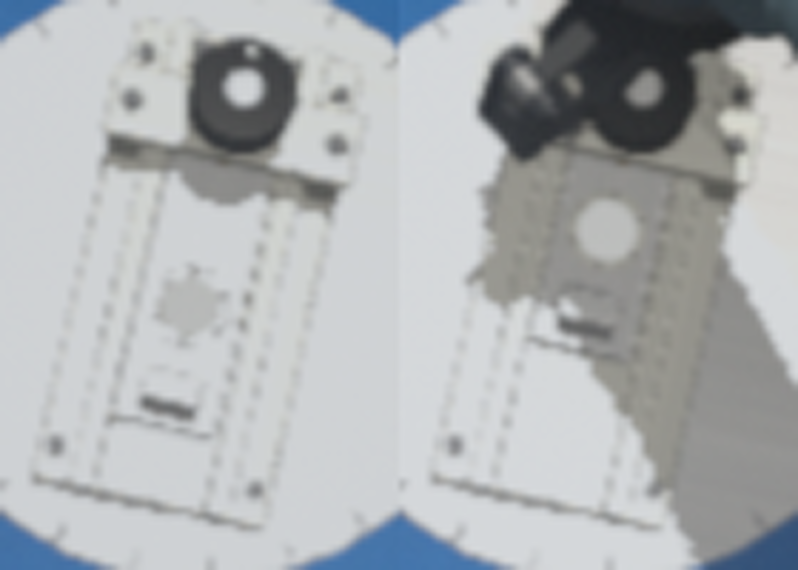

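The picture suggests the cassette is between 0 and 2 mm short, and the force plateau is ambiguous. I'll push once more, lower on the tab, and track the actual TCP position.

Run:
```python
from h import *
t=read_time_s()
a=W+np.pi
S=lambda: R.from_euler('z',-W).apply(np.array(read_eef_pos())-[X,Y,0])
move_ptp(P(-.11,0,.2),qd(a)); move_gripper(0.0)
movel(P(-.11,0,.066),speed=.15); pause(.1)
b=np.mean([fs() for _ in range(5)],0); print("base",b,S(),read_time_s()-t)
for sx in (-.101,-.098,-.0965,-.0955,-.0945,-.0935,-.0925,-.0915,-.0905,-.0895,-.0885):
    movel(P(sx,0,.066),speed=.03); pause(.1); f=np.mean([fs() for _ in range(5)],0)-b; print(sx,np.round(f,1),np.round(S()*1e3,2),np.round(read_ft_torque(),2))
    if f[0]<-14 or abs(f[2])>9: break
print(read_time_s()-t)
```

```text
base [-0.12885897  0.47376234  0.24401208] [-0.10901349  0.00033464  0.06706367] 2.75
-0.101 [ 0.3 -1.2 -0.1] [-1.0111e+02  1.0000e-02  6.5960e+01] [-0.03  0.   -0.05]
-0.098 [-0.1  0.1 -0.7] [-9.805e+01  2.000e-02  6.595e+01] [-0.01 -0.   -0.02]
-0.0965 [-0.3 -0.5 -0.6] [-9.649e+01  1.000e-02  6.602e+01] [0.   0.03 0.03]
-0.0955 [0.3 0.1 0.3] [-9.549e+01  1.000e-02  6.600e+01] [-0.01  0.03  0.02]
-0.0945 [-2.1 -0.4  0.1] [-9.519e+01 -4.000e-02  6.581e+01] [0.07 0.41 0.03]
-0.0935 [-5.5  0.2  2.3] [-9.513e+01 -4.000e-02  6.563e+01] [0.16 0.97 0.03]
-0.0925 [-6.3 -0.7  4.1] [-9.504e+01 -3.000e-02  6.547e+01] [0.14 1.23 0.04]
-0.0915 [-8.3 -0.2  4.5] [-9.507e+01 -6.000e-02  6.530e+01] [0.22 1.59 0.02]
-0.0905 [-11.3  -1.4   6.5] [-9.499e+01 -6.000e-02  6.516e+01] [0.21 1.96 0.  ]
-0.0895 [-12.1  -2.    8.6] [-9.499e+01 -7.000e-02  6.498e+01] [ 0.25  2.16 -0.05]
-0.0885 [-13.3  -1.7   8.6] [-9.489e+01 -7.000e-02  6.486e+01] [ 0.33  2.54 -0.04]
6.800000000000001
```

It is solidly home: the TCP stalls at -95.0 mm, exactly the predicted value, while the commanded position runs on. Now the knob.

Run:
```python
from h import *
t=read_time_s()
movel(P(-.115,0,.066),speed=.08); movel(P(-.115,0,.2),speed=.25); move_gripper(.085)
move_ptp(P(0,0,.2),qd(-2.4)); movel(P(0,0,.138),speed=.12); pause(.15)
b=np.mean([read_ft_force() for _ in range(5)],0); bt=np.mean([read_ft_torque() for _ in range(5)],0)
np.save("b.npy",np.r_[b,bt])
print("base",b,bt,np.round(read_qpos(),2),read_eef_pos(),P(0,0,.138),read_time_s()-t)
move_gripper(.03,20); pause(.2)
print("gap",read_finger_gap(),read_eef_pos(),np.round(read_ft_force()-b,2),np.round(read_ft_torque()-bt,3),read_time_s()-t)
for c in("side","top"): cv2.imwrite(f"pics/p4{c}.png",read_camera(c)[:,:,::-1])
a=cv2.imread("pics/p4side.png")[130:280,190:340];b=cv2.imread("pics/p4top.png")[130:280,220:370]
cv2.imwrite("pics/p4.png",cv2.resize(np.hstack([a,b]),(800,400),interpolation=cv2.INTER_CUBIC))
print(read_time_s())
```

```text
base [-0.54927747  0.11571023  0.44363191] [ 0.01887344 -0.04207045 -0.010178  ] [ 0.78  0.78 -1.19  1.76  0.78  1.17  1.66] [0.60661704 0.0131084  0.13910084] [0.6058494195042996, 0.01273737711072342, 0.138] 3.5749999999999993
gap 0.04127978660702088 [0.60657933 0.01212155 0.13842666] [ 1.95 -2.37  2.82] [-0.469 -0.277 -0.023] 4.241700000000002
30.1667
```

View pics/p4.png

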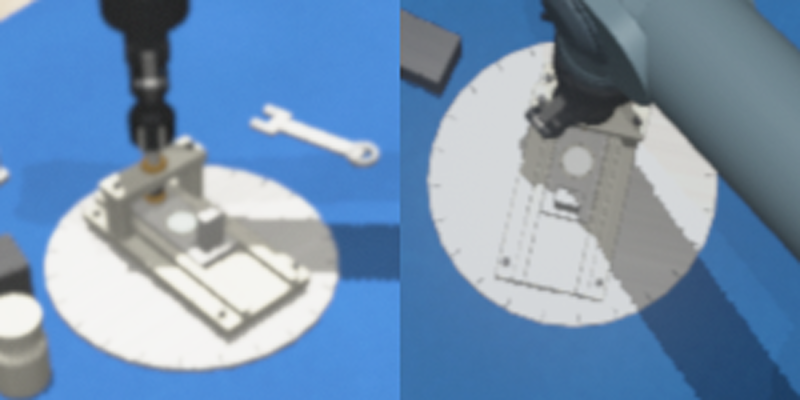

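The grip is centred, with a gap of 41 mm against the 42 mm ribbed knob. I'll firm it up and turn in small steps, sinking 4 mm/rad and regulating Fz.

```bash
cat > turn.py <<'E'
from h import *
import json,sys,os
b=np.load("b.npy")
def yaw():
    m=R.from_quat(read_tcp_rot()).as_matrix(); return np.arctan2(m[1,0],m[0,0])
def meas(n=6):
    return np.mean([np.r_[read_ft_force(),read_ft_torque()] for _ in range(n)],0)-b
def load(): return json.load(open("st.json"))
def step(s,dth,sp):
    s["th"]+=dth; z=.138-.004*s["th"]+s["dz"]
    movel([s["x"],s["y"],z],qd(-2.4-s["th"]),speed=sp)
    m=meas(); a=(-2.4-yaw()+np.pi)%(2*np.pi)-np.pi; p=read_eef_pos()
    a=s["th"]+((a-s["th"]+np.pi)%(2*np.pi)-np.pi)
    s["log"].append([s["th"],a,*m.tolist(),*list(map(float,p))])
    print(f"th {s['th']:.2f} act {a:.3f} F {np.round(m[:3],1)} T {np.round(m[3:],3)} ez {1e3*(p[2]-.138+.004*a):.2f} dz {s['dz']*1e3:.2f} xy {np.round(np.array(p[:2])*1e3,1)} t {read_time_s():.2f}")
    s["dz"]+=.00012*float(np.clip(m[2],-6,6))
    json.dump(s,open("st.json","w")); return m,a
E
python3 - <<'E'
from turn import *
p=read_eef_pos()
move_gripper(.03,90); pause(.1)
m=meas(); p=read_eef_pos(); print(np.round(m,2),p,read_finger_gap(),yaw())
s={"th":0.,"x":float(p[0]),"y":float(p[1]),"dz":0.0005,"log":[]}
for i in range(5): 
    m,a=step(s,.1,.004)
    if abs(m[2])>10: break
E
```

```text
[ 1.58 -3.83  4.92 -0.76 -0.35  0.03] [0.60654186 0.01214187 0.13845167] 0.03981718051536647 -2.4005885503960718
th 0.10 act 0.099 F [ 2.6 -2.9  3.3] T [-0.641 -0.405  0.04 ] ez 0.55 dz 0.50 xy [606.7  12. ] t 30.87
th 0.20 act 0.199 F [ 3.5 -3.   1.6] T [-0.63  -0.529 -0.198] ez 0.74 dz 0.89 xy [606.8  11.9] t 31.12
th 0.30 act 0.298 F [ 4.8 -3.   1. ] T [-0.739 -0.763 -0.138] ez 0.87 dz 1.09 xy [606.8  11.7] t 31.37
th 0.40 act 0.398 F [ 3.5 -4.2  0.2] T [-0.787 -0.788 -0.199] ez 0.92 dz 1.21 xy [606.9  11.6] t 31.62
th 0.50 act 0.498 F [ 4.7 -3.9  1.6] T [-0.75  -0.808 -0.096] ez 0.93 dz 1.23 xy [606.9  11.4] t 31.87
```

Run:
```python
from turn import *
import threading,time
s=load()
print([round(float(read_ft_torque()[2]),3) for _ in range(6)])
pause(.05);print([round(float(read_ft_torque()[2]),3) for _ in range(6)])
out=[];go=True
def rd():
    while go:
        try: out.append((read_time_s(),float(read_ft_torque()[2])))
        except Exception as e: out.append(("err",repr(e))); break
th=threading.Thread(target=rd); th.start()
try: step(s,.1,.002)
finally: go=False; th.join()
print(len(out),out[:3],out[::max(1,len(out)//20)])
```

```text
[-0.106, -0.106, -0.106, -0.106, -0.106, -0.106]
[-0.103, -0.103, -0.103, -0.103, -0.103, -0.103]
th 0.60 act 0.598 F [ 4.6 -4.1  0.9] T [-0.827 -0.832 -0.182] ez 1.01 dz 1.43 xy [607.   11.3] t 32.17
1 [('err', "KeyError('t')")] [('err', "KeyError('t')")]
```

Run:
```python
from turn import *
s=load()
for i in range(7):
    m,a=step(s,.1,.004); pause(.1); t2=float(read_ft_torque()[2]-b[5]); pause(.1); t3=float(read_ft_torque()[2]-b[5]); print("   settle",round(t2,3),round(t3,3), np.round(read_joint_vel()[6],4))
    s["log"][-1]+= [t2,t3]; json.dump(s,open("st.json","w"))
    if abs(m[2])>10: break
```

```text
th 0.70 act 0.698 F [ 4.7 -3.9 -0.6] T [-0.855 -0.864 -0.128] ez 1.02 dz 1.53 xy [607.   11.1] t 32.42
   settle -0.096 -0.092 -0.0007
th 0.80 act 0.798 F [ 4.2 -4.3 -0. ] T [-0.924 -0.858 -0.09 ] ez 0.96 dz 1.46 xy [607.   10.9] t 32.88
   settle -0.05 -0.043 0.0004
th 0.90 act 0.899 F [ 4.4 -4.2  0.9] T [-0.93  -0.863 -0.101] ez 1.01 dz 1.45 xy [607.   10.7] t 33.33
   settle -0.128 -0.098 -0.0016
th 1.00 act 0.999 F [ 4.5 -4.7  0.5] T [-1.    -0.812 -0.097] ez 0.99 dz 1.56 xy [606.9  10.6] t 33.78
   settle -0.14 -0.092 0.0011
th 1.10 act 1.099 F [ 4.1 -4.3  0.3] T [-0.967 -0.813 -0.136] ez 1.01 dz 1.63 xy [606.9  10.5] t 34.23
   settle -0.089 -0.103 -0.0001
th 1.20 act 1.199 F [ 5.2 -5.5 -0.4] T [-1.016 -0.771 -0.108] ez 1.00 dz 1.66 xy [606.8  10.3] t 34.68
   settle -0.164 -0.147 -0.0001
th 1.30 act 1.299 F [ 3.7 -4.4  1. ] T [-1.122 -0.746 -0.154] ez 0.96 dz 1.61 xy [606.7  10.2] t 35.15
   settle -0.12 -0.085 0.0006
```

Run:
```python
from turn import *
s=load(); n=0
while s["th"]<2.05:
    m,a=step(s,.1,.004); pause(.1); t2=float(read_ft_torque()[2]-b[5]); pause(.1); t3=float(read_ft_torque()[2]-b[5]); print("   settle",round(t2,3),round(t3,3))
    s["log"][-1]+= [t2,t3]; json.dump(s,open("st.json","w"))
    n = n+1 if np.mean([m[5],t2,t3])>-.05 else 0
    if abs(m[2])>10 or n>=2 or t3>.02: break
```

```text
th 1.40 act 1.399 F [ 3.3 -5.5  0.9] T [-1.02  -0.673 -0.09 ] ez 0.97 dz 1.73 xy [606.7  10. ] t 35.60
   settle -0.1 -0.117
th 1.50 act 1.499 F [ 4.1 -5.6 -0. ] T [-1.186 -0.702 -0.141] ez 0.98 dz 1.83 xy [606.5   9.9] t 36.05
   settle -0.102 -0.117
th 1.60 act 1.599 F [ 3.6 -4.6  0.6] T [-1.141 -0.67  -0.094] ez 0.94 dz 1.82 xy [606.4   9.8] t 36.50
   settle -0.085 -0.1
th 1.70 act 1.699 F [ 3.5 -5.  -0.1] T [-1.173 -0.637 -0.111] ez 0.92 dz 1.90 xy [606.3   9.7] t 36.95
   settle -0.093 -0.163
th 1.80 act 1.800 F [ 2.8 -6.1  1.2] T [-1.187 -0.626 -0.088] ez 0.91 dz 1.88 xy [606.2   9.6] t 37.40
   settle -0.155 -0.121
th 1.90 act 1.900 F [ 3.5 -6.2 -1.4] T [-1.218 -0.548 -0.117] ez 0.96 dz 2.02 xy [606.    9.5] t 37.85
   settle -0.08 -0.129
th 2.00 act 1.999 F [ 2.6 -6.6  1.7] T [-1.27  -0.49  -0.014] ez 0.86 dz 1.85 xy [605.9   9.4] t 38.34
   settle -0.045 -0.017
th 2.10 act 2.100 F [ 2.5 -7.3  1. ] T [-1.213 -0.451 -0.06 ] ez 0.94 dz 2.05 xy [605.7   9.4] t 38.79
   settle -0.065 -0.083
```

```bash
cat > go.py <<'E'
from turn import *
lim=float(sys.argv[1]); tstop=float(sys.argv[2])
s=load()
while s["th"]<lim-.01:
    m,a=step(s,.1,.004); ts=[]
    for k in range(3): pause(.08); ts.append(float(read_ft_torque()[2]-b[5]))
    print("   settle",np.round(ts,3), "mean",round(float(np.mean([m[5]]+ts)),3))
    s["log"][-1]+= ts; json.dump(s,open("st.json","w"))
    if abs(m[2])>10 or np.mean(ts)>tstop: break
L=s["log"]; th=np.array([l[0] for l in L if len(l)>11]); T=np.array([np.mean([l[7]]+l[11:]) for l in L if len(l)>11])
f=lambda p:p[0]+.32*np.maximum(0,th-p[1])-T
r=least_squares(f,[-.11,th[-1]-.2]); print("fit base,touch",r.x,"rms",np.sqrt(np.mean(r.fun**2)),"force",80*(th[-1]-r.x[1]))
g=lambda p:p[0]+p[2]*np.maximum(0,th-p[1])-T
r=least_squares(g,[-.11,th[-1]-.2,.32]); print("free slope",r.x,(T[-1]-r.x[0])/.004)
E
python3 go.py 2.4 .05
```

```text
th 2.20 act 2.199 F [ 1.9 -5.5  1.3] T [-1.236 -0.466 -0.088] ez 0.97 dz 2.18 xy [605.6   9.4] t 39.24
   settle [-0.083 -0.086 -0.068] mean -0.081
th 2.30 act 2.299 F [ 2.4 -6.6  1. ] T [-1.222 -0.422 -0.066] ez 1.00 dz 2.34 xy [605.4   9.4] t 39.74
   settle [-0.082 -0.111 -0.025] mean -0.071
th 2.40 act 2.399 F [ 1.4 -6.8  0.5] T [-1.286 -0.374 -0.049] ez 1.07 dz 2.46 xy [605.3   9.4] t 40.24
   settle [-0.077 -0.015  0.015] mean -0.032
fit base,touch [-0.10105123  2.1754059 ] rms 0.025777797623867702 force 17.967527882890018
free slope [-0.09980227  2.22668283  0.39381792] 17.06385188624155
```

```bash
python3 go.py 2.6 .12
```

```text
th 2.50 act 2.499 F [ 1.2 -5.9  0.9] T [-1.343 -0.344  0.008] ez 1.11 dz 2.51 xy [605.1   9.4] t 40.74
   settle [-0.     0.108  0.   ] mean 0.029
th 2.60 act 2.599 F [ 0.9 -5.5  0.3] T [-1.316 -0.314  0.069] ez 1.12 dz 2.62 xy [604.9   9.4] t 41.24
   settle [0.005 0.027 0.07 ] mean 0.043
fit base,touch [-0.10105123  2.15401121] rms 0.024982217305373453 force 35.679103326535646
free slope [-0.1032945   2.07553803  0.26624658] 36.50390558406173
```

```bash
python3 go.py 2.7 .15; python3 go.py 2.8 .15
```

```text
th 2.70 act 2.699 F [ 1.1 -6.3  0.5] T [-1.365 -0.235  0.108] ez 1.12 dz 2.66 xy [604.8   9.5] t 41.74
   settle [0.005 0.065 0.099] mean 0.069
fit base,touch [-0.10105123  2.1564003 ] rms 0.024397265540239254 force 43.48797590085326
free slope [-0.10105123  2.16464853  0.32924977] 42.532338765798066
th 2.80 act 2.798 F [ 1.2 -5.3  1.8] T [-1.307 -0.165  0.079] ez 1.13 dz 2.72 xy [604.6   9.6] t 42.24
   settle [0.096 0.047 0.108] mean 0.082
fit base,touch [-0.10105123  2.16642453] rms 0.02424489123050395 force 50.686037555155856
free slope [-0.10105123  2.146218    0.30172295] 45.87440747899023
```

The step torques follow the stated 0.32 N·m/rad with touch at about 2.16 rad, so the pad now holds about 46–51 N. I'm letting go.

Run:
```python
from turn import *
move_gripper(.085); pause(.2); print("after open F",np.round(meas(),2),read_finger_gap(),read_eef_pos())
p=read_eef_pos(); movel([float(p[0]),float(p[1]),.22],speed=.1)
move_ptp(P(-.02,-.30,.3),qd(-2.4-2.8))
for c in("side","top"): cv2.imwrite(f"pics/p5{c}.png",read_camera(c)[:,:,::-1])
a=cv2.imread("pics/p5side.png")[130:280,190:340];b2=cv2.imread("pics/p5top.png")[130:280,220:370]
cv2.imwrite("pics/p5.png",cv2.resize(np.hstack([a,b2]),(800,400),interpolation=cv2.INTER_CUBIC))
for n in("can","wrench","brick"): print(n,[np.round(d["at"],1).tolist() for d in tip_of("top",n)[:2]])
print(read_time_s())
```

```text
after open F [ 0.51 -0.32 -0.18 -0.01  0.04  0.03] 0.08476401166972432 [0.60656227 0.01226254 0.12956119]
can [[205.9, 186.4]]
wrench [[372.7, 198.7]]
brick [[219.5, 146.0]]
45.7
```

View pics/p5.png

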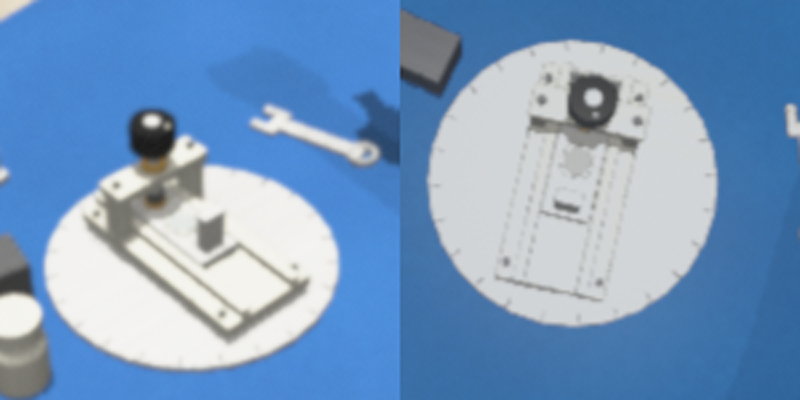

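Run:
```python
import cv2,numpy as np
a=cv2.imread("pics/top0.png")[150:185,275:310]; b=cv2.imread("pics/p5top.png")[150:185,275:310]
cv2.imwrite("pics/z6.png",cv2.resize(np.hstack([a,b]),None,fx=11,fy=11,interpolation=cv2.INTER_CUBIC))
```

```text
(no output)
```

View pics/z6.png

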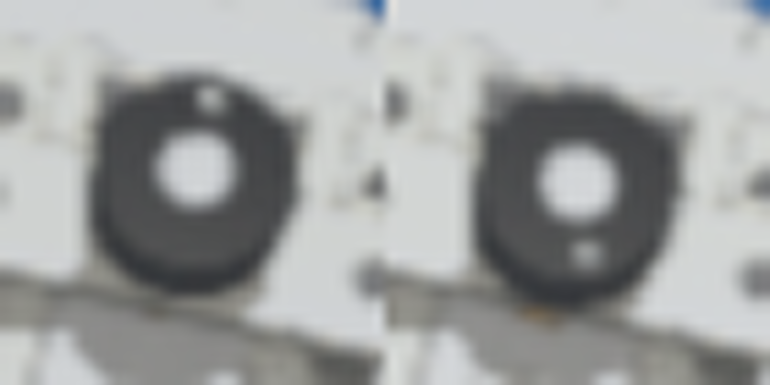

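The knob's dot moved from (14,-71) to (9,69) px relative to its cap. That is about 2.82 rad, so there was no slip and no turning back on release. Handing in.

```bash
python3 -c "
from bench import *
sign_off()"
```

```text
the job is handed in; nothing more can be done
```

I handed the job in at about 46 s of the 72 s allowed: the cassette is home against the stop, the clamp is down at an estimated 46–51 N, and the gripper has let go. The sign-off gives no verdict, and the clamping force is inferred from torque, not measured directly.

- **Cassette:** I pushed it home with shut fingers, peaking at about 13 N. A second push confirmed it: the fingers stalled at -95.0 mm, the predicted home position. A picture between the two pushes had suggested it might still be up to 2 mm short. The final picture shows the plate flat and in place.
- **Clamp:** I turned the knob 2.80 rad in one grasp, with the hand sinking along. Vertical force stayed under 5 N at every check between steps. Torque at standstill was noisy, about ±0.025 N·m or 6 N, so I fitted it over many steps. The fit puts the pad's touch at about 2.16 rad, with the slope after it close to the stated 0.32 N·m per rad.
- **Last checks:** After opening, wrist forces were near zero. The knob's dot shows about 2.82 rad of turn, so nothing slipped or sprang back. The can and brick look unmoved. The wrench reads about 4 px away from the first detection; I never went near it, so I take that as detection scatter.
- **One failed attempt:** Reading torque while the knob was turning did not work, so all torque readings are from standstill.

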